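# Pack the gap under a jig's hinged leaf and hold the work clamped

## Robot

A 7-joint arm with a two-finger parallel gripper is mounted at the origin on a cart in front of the work surface, level with it; the furniture and walls round the work are solid. World frame = base frame: x ahead of the robot, y to its left, z up, the work surface at z = 0. Lengths are in m, angles in rad, forces in N, time in s.
With the tool pointing down it reaches from about 0.4 to 0.875 m from the base axis. Payload 6.5 kg.
Tool frame: the origin (TCP) lies midway between the tips of the shut fingers; the grasp point (between the pads) lies 19 mm behind it; z points along the fingers, y is the line along which they close (so a half turn about z gives the same grasp; the last joint's range is limited). The gripper opens to 88 mm and grips with 3 to 60 N. Pads are 18 mm wide; open, the fingers measure 123 mm over their backs; the gripper's body (75 mm by 187 mm) begins 45 mm behind the grasp point.
Start: joints at [-1.394, 0.536, -0.004, 1.538, 0.003, 1.067, -0.071], TCP at [0.156, 0.631, 0.239] pointing down, gripper open.
Joint ranges: [-2.7, 2.7], [-0.37, 2.16], [-1.27, 1.26], [0.24, 2.4], [-1.31, 4.45], [0.19, 1.91], [-2.76, 2.76]. Speed limits (rad/s): [2.39, 2.39, 3.14, 3.14, 3.14, 3.14, 3.14].

## Interface

Orientations are given as a rotation vector (axis times angle).
In Python, from station import r gives the robot as it stands. The module is installed in compiled form; this text tells all that it offers.
- The arm moves only by the shell command python3 -m pendant 'ROWS' [OPENING]. ROWS is JSON, one flat list of numbers, 4 for each row, row after row: the shift along the world's x, y, z in m, then the turn about the world's z in rad. A call has 1 to 8 rows; each row is the pose to reach, as a shift and turn from the pose commanded when the call began; what a row does not reach only later rows make up. A row lasts 1/8 s, in which the tool goes at most 62.5 mm and 10.7 degrees, less where a joint would pass 70% of its speed; a pose out of reach is approached as far as the arm can. A call with a gripper value outside its range is refused whole. OPENING is the opening, from -1 (shut) to 1 (fully open), so that 0 is half open, set as the call begins (- or left out, the last holds). The fingers move at their own pace and stop on an object; the grip force is fixed at half the most. Time passes only in rows, so rows that repeat a pose let the fingers close. It gives the time, the measured TCP pose, the force, the opening and the grip force at its end, in the units of the state.
- r.sense(): the state, without advancing time (a new reading comes with each control period).
- r.grab_frame(name): name is "scene" or "top" or "wrist"; returns (picture, depth): 420x560x3 uint8, blue, green, red; 420x560 float32, m along the optical axis (not along the pixel's ray), 0 where there is no reading.
- r.camera_params(name): a dict with "mtx" (3x3 intrinsics, pixels), "pose" (4x4, takes a point from camera to world coordinates). Camera axes: x right, y down, z forward; pixel columns grow to the right and rows downward; lengths in m; the calibration is good to about 2 mm. A picture is of the moment at which its call begins: read the wrist's pose just before it. camera_params takes no time and is no camera call; for the wrist camera it gives the pose at the moment of the call.
- r.finish_job(): hands the job in; it is judged then, once.
The state is a dict: "time_s": time; "joints": joint angles; "dq": joint speeds; "tau": joint torques, N m; "position": TCP position; "tcp_rot": TCP orientation; "ft_force": force on the tool from outside, world axes, zero at the start; "wrist_torque": the same for the moment, N m; "grip_width": finger opening in m; "grip_force": force on a finger pad.
Only numpy, scipy, OpenCV 4.12 (cv2) and the standard library are available. Lean on these libraries where they do the work, as an engineer would, in place of code of your own. Each camera call takes 0.05 s, during which the arm holds its last target. There are 200 camera calls.

## Task

The rubber foot on the jig's hinged leaf does not reach the test block lying on the jig, and its spindle is locked. With the leaf open, lay packing plates flat on the block where the foot will come down, one on top of another, just as many as it takes for the foot to bear on the stack before the leaf is down on its rest post and not one more; then swing the leaf down and finish while still holding it firmly pressed onto the stack with the fingers. Leave the block where it lies, any spare packing flat on the bench, and the other tools alone.

Things in the scene. Friction and masses are not known exactly. Their poses are not given: they have to be found in the camera images.
- jig: leaf jig fixed to the bench: ground steel base plate 170 x 96 x 12 mm with a plain hinged flat bar (the leaf) over it and a dark rest post at one end; it stands left of the smaller clamp with the red handle, which is not used. Origin: centre of the base's underside, on the bench. Its -x end, with the rest post, looks roughly towards the robot, the hinge is at its +x end; z is up.
- hinge (a point): middle of the leaf's hinge axis (which runs along the jig's y), at x = +60 mm in the jig, 51 mm above the bench
- leaf (a joint): angle of the leaf in rad: 0 = level, its end resting on the 34 mm rest post (it goes no lower); about 1.8 = swung open past upright, leaning away from the work; 1.9 = open stop. A stiff hinge: the leaf stays where it is left (0.15 N m friction).
- leaf_grip (a point): middle of the leaf bar 100 mm from the hinge axis (33 mm short of its end); moves with the leaf, a steel bar 20 mm wide (along the jig's y), 10 mm thick. Leaf level: underside 46, top 56 mm above the bench. Open, it can be pinched here from above across its width; pinch lightly, it turns between the fingers as it swings and may slip. Nearly level, press it down on its top face here.
- foot (a point): centre of the underside of the rubber foot (18 mm across, 5 mm thick) on a threaded spindle (8 mm, 48 mm long) through the leaf, 75 mm from the hinge on the leaf's centre line; z points from foot into spindle. Locked at another length each time: with the leaf level the underside is 26.5 to 41 mm above the bench; the block's top is at 24 mm.
- block_top (a point): centre of the top face of the rectangular steel test block, 50 x 75 x 12 mm, lying loose between dowel pins on the jig's base where the foot comes down; top 24 mm above the bench; x along its 50 mm edge, y along its 75 mm edge, z up
- packing_1_mid (a point): one of four equal ground steel packing plates, 50 x 24 x 6 mm with a small hole near one end, lying flat and loose on the bench at the start (55 g); this point is its centre, 3 mm above its underside; x along its length, y across its 24 mm width (grasp it across this width), z up
- packing_2_mid (a point): one of four equal ground steel packing plates, 50 x 24 x 6 mm with a small hole near one end, lying flat and loose on the bench at the start (55 g); this point is its centre, 3 mm above its underside; x along its length, y across its 24 mm width (grasp it across this width), z up
- packing_3_mid (a point): one of four equal ground steel packing plates, 50 x 24 x 6 mm with a small hole near one end, lying flat and loose on the bench at the start (55 g); this point is its centre, 3 mm above its underside; x along its length, y across its 24 mm width (grasp it across this width), z up
- packing_4_mid (a point): one of four equal ground steel packing plates, 50 x 24 x 6 mm with a small hole near one end, lying flat and loose on the bench at the start (55 g); this point is its centre, 3 mm above its underside; x along its length, y across its 24 mm width (grasp it across this width), z up
- marker_black: black-capped marker pen lying on the bench, 12 x 136 x 14 mm, long axis = its y; a bystander, origin at the centre of its underside
- feeler_gauge: folded feeler gauge lying on the bench, 16 x 95 x 12 mm, long axis = its y; a bystander, origin at the centre of its underside
- tweezers: steel tweezers lying on the bench, 15 x 124 x 8 mm, long axis = its y; a bystander, origin at the centre of its underside
- caliper: digital caliper lying on the bench, 70 x 215 x 14 mm, long axis = its y; a bystander, origin at the centre of its underside

How it is judged:
At the end, for the whole second after the job is handed in: Fingers press the leaf (>2 N); foot on packing and packing on block each >3 N; leaf within 0.115 rad of level (a plate too many stands it higher); every plate flat, on the block with its centre within 20 mm of the foot or on the bench; block within 15 mm of its start (value of joint leaf below 0.115 rad and (contact force between spindle and packing_1 above 3 N or contact force between spindle and packing_2 above 3 N or contact force between spindle and packing_3 above 3 N or contact force between spindle and packing_4 above 3 N) and (contact force between block and packing_1 above 3 N or contact force between block and packing_2 above 3 N or contact force between block and packing_3 above 3 N or contact force between block and packing_4 above 3 N) and contact force between the fingers and leaf above 2 N and distance of block_top from where it was at the start of the episode below 0.015 m and ((height (world z) of packing_1_mid below 0.01 m and angle between packing_1_mid's own z axis and vertical below 0.1 rad) or (horizontal distance between packing_1_mid and foot below 0.02 m and angle between packing_1_mid's own z axis and vertical below 0.1 rad and z of packing_1_mid in the frame of block_top above 0.001 m)) and ((height (world z) of packing_2_mid below 0.01 m and angle between packing_2_mid's own z axis and vertical below 0.1 rad) or (horizontal distance between packing_2_mid and foot below 0.02 m and angle between packing_2_mid's own z axis and vertical below 0.1 rad and z of packing_2_mid in the frame of block_top above 0.001 m)) and ((height (world z) of packing_3_mid below 0.01 m and angle between packing_3_mid's own z axis and vertical below 0.1 rad) or (horizontal distance between packing_3_mid and foot below 0.02 m and angle between packing_3_mid's own z axis and vertical below 0.1 rad and z of packing_3_mid in the frame of block_top above 0.001 m)) and ((height (world z) of packing_4_mid below 0.01 m and angle between packing_4_mid's own z axis and vertical below 0.1 rad) or (horizontal distance between packing_4_mid and foot below 0.02 m and angle between packing_4_mid's own z axis and vertical below 0.1 rad and z of packing_4_mid in the frame of block_top above 0.001 m))); the arm keeps its last pose, push and grip.
It fails at once if the test block is shoved or lifted more than 20 mm (distance of block_top from where it was at the start of the episode above 0.02 m).
It fails at once if a bystander (marker, feeler gauge, tweezers, caliper) is moved more than 30 mm (distance of any of marker_black, feeler_gauge, tweezers, caliper from where it was at the start of the episode above 0.03 m).
It also fails if it takes over 72 s, if anything falls off the work surface, if the arm or the gripper's body presses on something with over 40 N, if the wrist force passes 120 N, or if a joint passes its speed limit or range.

## Working session

There is one attempt and no reset: what is moved stays moved. The work goes in short steps, Python scripts to look and compute and a shell command to move; the robot and the scene stay as the last step left them, time stands still between calls to the robot, and variables do not carry over. Pictures are saved under pics/ and viewed, at most 10 in all, crops included, and the job is handed in when it is done.

```bash
mkdir -p pics
cat > h.py <<'E'
import numpy as np,cv2
from station import r
def cam(n):
    p=r.camera_params(n); im,d=r.grab_frame(n); return im,d,np.array(p["mtx"]),np.array(p["pose"])
def ray(u,v,K,T,z):
    d=T[:3,:3]@np.linalg.inv(K)@[u,v,1]; o=T[:3,3]; return o+d*(z-o[2])/d[2]
def pts(d,K,T):
    v,u=np.indices(d.shape); P=np.stack([(u-K[0,2])/K[0,0]*d,(v-K[1,2])/K[1,1]*d,d],-1)
    return P@T[:3,:3].T+T[:3,3]
E
python3 - <<'E'
from h import *
for n in("scene","top"):
    im,d,K,T=cam(n); np.savez(f"{n}0.npz",im=im,d=d,K=K,T=T); cv2.imwrite(f"pics/{n}0.png",im); print(n,T[:3,3].round(3),T[:3,2].round(2),K[0,0])
s=r.sense();print(s["time_s"],s["position"],s["tcp_rot"],s["grip_width"],s["ft_force"])
E
```

```text
scene [ 0.192 -0.57   0.827] [ 0.31  0.65 -0.7 ] 476.29183871935976
top [0.388 0.116 1.419] [ 0.1  -0.01 -0.99] 509.2375627097512
0.1 [0.15617113 0.63041428 0.2379564 ] [-3.80325449e-01 -3.11842451e+00  2.35253145e-03] 0.08810151224227235 [ 0.19320408  0.2550383  -0.13449438]
```

View pics/scene0.png

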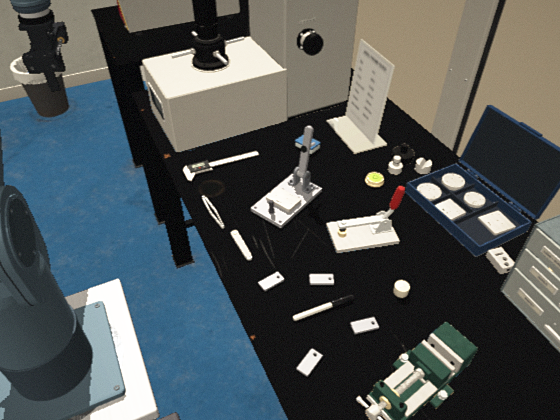

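View pics/top0.png

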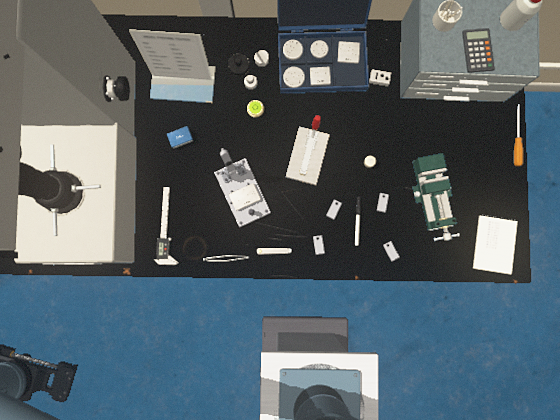

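The top view shows the plates at about (334,209), (382,203), (319,245) and (391,251). The jig base is around (240,192), with its hinge end up and to the left and the post at (257,211). The scene view shows the leaf upright at (305,150).

Run:
```python
from h import *
z=np.load("top0.npz"); im,d,K,T=[z[k] for k in("im","d","K","T")]
g=cv2.cvtColor(im,cv2.COLOR_BGR2GRAY)
m=(g>110).astype(np.uint8)
c,_=cv2.findContours(m,0,2)
for q in c:
    a=cv2.contourArea(q); x,y=q[:,0].mean(0)
    if 50<a<6000 and 190<x<440 and 120<y<262:
        w=np.array([ray(u,v,K,T,.006)[:2] for u,v in q[:,0]])*1000
        (cx,cy),s,an=cv2.minAreaRect(w.astype(np.float32)); 
        b=cv2.boxPoints(((cx,cy),s,an)); e=[b[1]-b[0],b[2]-b[1]]; e=max(e,key=np.linalg.norm)
        print((int(x),int(y)),a,"c",round(cx),round(cy),"s",np.round(s),"long dir",round(np.degrees(np.arctan2(e[1],e[0]))%180,1))
# jig base from depth of both cameras
for n in("top","scene"):
    z=np.load(f"{n}0.npz"); P=pts(z["d"],z["K"],z["T"]); 
    roi=(P[...,0]>.4)&(P[...,0]<.72)&(P[...,1]>.12)&(P[...,1]<.36)
    b=roi&(P[...,2]>.007)&(P[...,2]<.20); mm=b.astype(np.uint8)
    k,lab,st,ce=cv2.connectedComponentsWithStats(mm)
    for i in range(1,k):
        if st[i,4]>60:
            Q=P[lab==i]; lo=Q[Q[:,2]<.016]; 
            print(n,st[i],Q.mean(0).round(3),Q.max(0).round(3))
            if len(lo)>20:
                print(" low rect",cv2.minAreaRect((lo[:,:2]*1000).astype(np.float32)),np.median(lo[:,2]))
            t=Q[(Q[:,2]>.021)&(Q[:,2]<.028)]
            if len(t)>20: print(" blk",cv2.minAreaRect((t[:,:2]*1000).astype(np.float32)),len(t),np.median(t[:,2]))
a=np.load("top0.npz")["im"][130:240,190:300];b=np.load("scene0.npz")["im"][110:240,240:340]
a=cv2.resize(a,(440,440),interpolation=2);b=cv2.resize(b,(339,440),interpolation=2)
cv2.imwrite("pics/jig.png",np.hstack([a,b]))
```

```text
(226, 258) 73.0 c 402 262 s [ 16. 124.] long dir 91.0
(274, 251) 169.0 c 424 128 s [17. 94.] long dir 91.0
(390, 250) 151.0 c 430 -196 s [50. 26.] long dir 27.2
(318, 244) 150.5 c 444 6 s [52. 26.] long dir 8.7
(357, 226) 94.5 c 487 -101 s [87. 11.] long dir 0.1
(333, 209) 148.0 c 544 -36 s [25. 52.] long dir 154.0
(428, 206) 196.0 c 553 -302 s [78. 25.] long dir 10.5
(382, 202) 147.5 c 565 -172 s [26. 52.] long dir 168.6
(433, 175) 278.5 c 641 -313 s [41. 89.] long dir 109.4
(241, 191) 2036.0 c 588 221 s [172.  98.] long dir 25.8
(368, 159) 98.0 c 683 -136 s [31. 32.] long dir 180.0
(225, 155) 75.0 c 692 274 s [42. 21.] long dir 25.1
(307, 154) 1632.5 c 697 39 s [ 91. 155.] long dir 166.0
top [ 214  148   56   79 2105] [0.59  0.223 0.028] [0.686 0.3   0.184]
 low rect ((587.7858276367188, 222.7163543701172), (171.55096435546875, 97.75003814697266), 25.61172866821289) 0.011563004889772355
 blk ((594.2056274414062, 225.39801025390625), (131.9355926513672, 75.21453857421875), 27.718517303466797) 400 0.024209432473640047
scene [ 251  126   71  100 2334] [0.598 0.218 0.037] [0.686 0.296 0.182]
 low rect ((588.0550537109375, 218.162353515625), (173.22755432128906, 99.35213470458984), 25.901351928710938) 0.010853275468826917
 blk ((590.2936401367188, 216.926025390625), (138.22293090820312, 75.33072662353516), 23.694650650024414) 420 0.023034795474461967
```

View pics/jig.png

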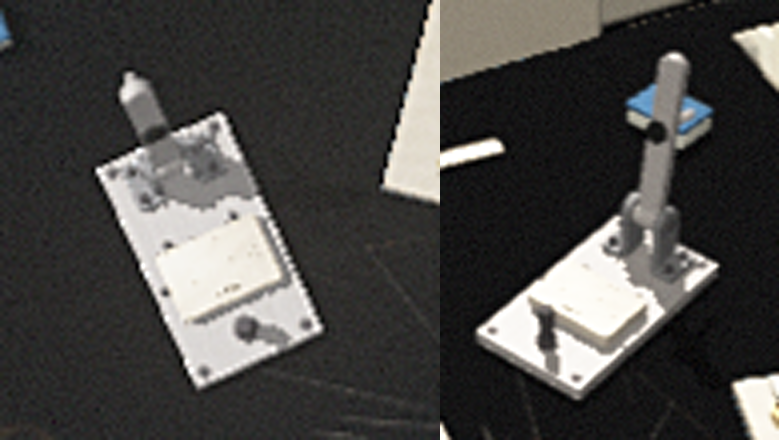

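The crop shows the block on the base, the post at its near end, and the dark foot on the leaf (657,132) facing the robot. Next is the foot offset from depth.

```bash
cat >> h.py <<'E'
th=np.radians(25.7); JX=np.array([np.cos(th),np.sin(th),0]); JY=np.array([-np.sin(th),np.cos(th),0]); JO=np.array([.588,.2205,0])
def jig(P): P=P-JO; return np.stack([P@JX,P@JY,P[...,2]],-1)
def foot(P,pr=True):
    Q=jig(P.reshape(-1,3)); Q=Q[(abs(Q[:,1])<.02)&(Q[:,0]>.0)&(Q[:,0]<.15)&(Q[:,2]>.075)&(Q[:,2]<.21)]
    X=Q[:,0]-.06; Z=Q[:,2]-.051
    # leaf angle from front-facing bar points away from foot
    best=None
    for a in np.arange(1.6,1.95,.005):
        s=-np.cos(a)*X+np.sin(a)*Z; p=-np.sin(a)*X-np.cos(a)*Z   # p toward foot side
        m=((s>.03)&(s<.062)|(s>.09)&(s<.125))&(p>-.002)&(p<.012)
        if m.sum()<10: continue
        k=np.polyfit(s[m],p[m],1)
        if best is None or abs(k[0])<abs(best[1][0]): best=(a,k,s,p,m.sum())
    return best,Q
E
python3 - <<'E'
from h import *
for n in("scene","top"):
    z=np.load(f"{n}0.npz"); P=pts(z["d"],z["K"],z["T"]); b,Q=foot(P)
    if b is None: print(n,len(Q)); continue
    a,k,s,p,c=b; print(n,a,k,c)
    m=(s>.06)&(s<.09)&(p>.007); print(np.c_[s,p,Q[:,1]][m].round(4)[np.argsort(-p[m])][:25].tolist())
    print("leaf front p",np.median(p[((s>.03)&(s<.06)|(s>.09)&(s<.12))&(p>-.002)]), "s max",s.max(), "y med",np.median(Q[:,1]))
E
```

```text
scene 1.7549999999999968 [-0.00011992  0.00456608] 203
[[0.0766, 0.0149, -0.0112], [0.0729, 0.0146, 0.0034], [0.0799, 0.014, -0.0069], [0.0684, 0.014, -0.006], [0.0786, 0.0136, 0.0021], [0.0721, 0.0136, -0.002], [0.0734, 0.0135, 0.0013], [0.0797, 0.0134, -0.0005], [0.0771, 0.0134, -0.001], [0.068, 0.0131, 0.0007], [0.0692, 0.0128, 0.0041], [0.0743, 0.0127, 0.0051], [0.0715, 0.0127, -0.0075], [0.0736, 0.012, -0.0067], [0.0699, 0.012, 0.0018], [0.0826, 0.012, -0.002], [0.0761, 0.012, -0.0062], [0.0802, 0.012, 0.0036], [0.0721, 0.0118, -0.0097], [0.0812, 0.0117, 0.001], [0.081, 0.0117, -0.005], [0.068, 0.0112, -0.001], [0.0793, 0.0111, -0.0079], [0.073, 0.011, 0.0001], [0.0691, 0.0109, -0.0036]]
leaf front p 0.0047525219631399575 s max 0.13200912512072793 y med -0.004057457973595252
top 1.6649999999999987 [-0.00031051  0.00092167] 26
[[0.0845, 0.0076, 0.0052]]
leaf front p 0.0006740428222283554 s max 0.1345651554515465 y med 0.0018153099276929704
```

The foot sits about 12.5 mm below the leaf axis, so its underside is about 38.5 mm up with the leaf level. That calls for 3 plates, since 36 < 38.5 < 42. First I go to plate B at (0.444, 0.006).

```bash
python3 -m pendant '[0.03,-0.053,0,0.05, 0.06,-0.105,0,0.1, 0.09,-0.158,0,0.15, 0.12,-0.21,0,0.2, 0.147,-0.267,0,0.25, 0.174,-0.324,-0.03,0.3, 0.2,-0.38,-0.06,0.35, 0.222,-0.438,-0.09,0.394]' 0
python3 -m pendant '[0.022,-0.06,-0.01,0, 0.044,-0.12,-0.03,0, 0.066,-0.187,-0.05,0, 0.066,-0.187,-0.05,0, 0.066,-0.187,-0.05,0]'
python3 - <<'E'
from h import *
im,d,K,T=cam("wrist"); np.savez("w1.npz",im=im,d=d,K=K,T=T); cv2.imwrite("pics/w1.png",im); s=r.sense(); print(s["position"],s["tcp_rot"],T.round(3))
g=cv2.cvtColor(im,cv2.COLOR_BGR2GRAY); c,_=cv2.findContours((g>110).astype(np.uint8),0,2)
for q in c:
    if cv2.contourArea(q)>800:
        w=np.array([ray(u,v,K,T,.006)[:2] for u,v in q[:,0]])*1000; R=cv2.minAreaRect(w.astype(np.float32)); print(q[:,0].mean(0),R)
E
```

```text
time_s: 1.1
position: [0.3722, 0.2084, 0.157]
tcp_rot: [-0.24, 3.132, 0.001]
ft_force: [1.1, 0.3, -0.1]
grip_width: 0.0442
grip_force: 0.0
time_s: 1.72
position: [0.4373, 0.0217, 0.1072]
tcp_rot: [0.232, -3.132, 0.001]
ft_force: [-0.2, 0.3, 0.5]
grip_width: 0.0441
grip_force: 0.0
[0.43730244 0.02310739 0.10744641] [ 2.35951641e-01 -3.13211601e+00 -2.46718218e-04] [[-0.148  0.948  0.282  0.364]
 [ 0.989  0.142  0.042  0.011]
 [-0.001  0.285 -0.958  0.254]
 [ 0.     0.     0.     1.   ]]
[289.46666667 371.5       ] ((600.7207641601562, 101.288330078125), (18.017786026000977, 372.6227722167969), 8.53589916229248)
[466.59848485 317.90151515] ((517.348388671875, 236.14556884765625), (36.105796813964844, 152.87693786621094), 6.101181507110596)
[294.61935484 326.03870968] ((555.4306640625, 39.60404968261719), (80.70111083984375, 242.06246948242188), 7.813385009765625)
[ 54.76271186 301.3559322 ] ((577.8189697265625, -194.51364135742188), (50.26663589477539, 101.17466735839844), 33.24593734741211)
[406.35135135 216.02702703] ((425.2845458984375, 129.8447265625), (18.670656204223633, 98.50272369384766), 2.839503049850464)
[138.96551724 226.48275862] ((477.77984619140625, -100.5946044921875), (12.558589935302734, 69.86016845703125), 87.46351623535156)
[260.14285714 214.85714286] ((443.5592346191406, 5.844531059265137), (51.54701232910156, 25.344181060791016), 9.370955467224121)
[ 29.384 167.96 ] ((429.5677490234375, -193.5277862548828), (50.989776611328125, 30.023666381835938), 27.970563888549805)
[278.01081081  97.78918919] ((299.7978210449219, 15.830581665039062), (96.92424011230469, 442.63848876953125), 0.01809782348573208)
```

View pics/w1.png

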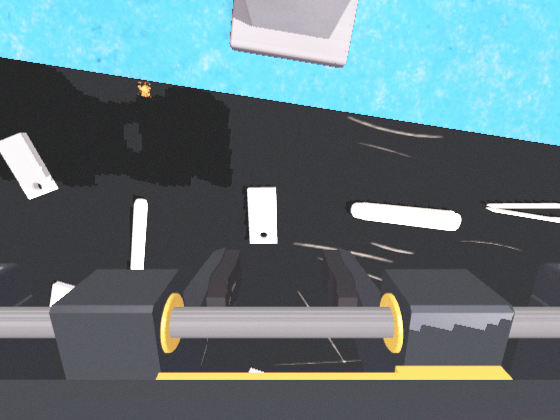

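Wrist view: plate B at pixel (260,215), which puts it at (0.4436, 0.0058) and agrees with the top camera. I'll check that the arm has settled.

```bash
python3 -m pendant '[0,0,0,0, 0,0,0,0]'
```

```text
time_s: 2.02
position: [0.4375, 0.0243, 0.1079]
tcp_rot: [-0.241, 3.132, 0.001]
ft_force: [0.1, -0.3, -0.1]
grip_width: 0.0441
grip_force: 0.0
```

```bash
python3 -m pendant '[0.006,-0.018,-0.03,0, 0.006,-0.018,-0.08,0, 0.006,-0.018,-0.1,0, 0.006,-0.018,-0.1055,0, 0.006,-0.018,-0.1055,0]'; python3 -m pendant '[0,0,0,0, 0,0,0,0, 0,0,0,0, 0,0,0,0]' -1
```

```text
time_s: 2.65
position: [0.4438, 0.0054, 0.0025]
tcp_rot: [-0.238, 3.132, 0.0]
ft_force: [0.3, 0.7, -0.3]
grip_width: 0.0441
grip_force: 0.0
time_s: 3.15
position: [0.4441, 0.0051, 0.0028]
tcp_rot: [-0.237, 3.131, 0.0]
ft_force: [-0.7, 0.7, 6.9]
grip_width: 0.0232
grip_force: 30.0
```

```bash
python3 -m pendant '[0,0,0.05,0, 0.02,0.03,0.085,0.05, 0.045,0.075,0.085,0.12, 0.07,0.12,0.085,0.2, 0.1,0.165,0.085,0.25, 0.13,0.209,0.085,0.295, 0.13,0.209,0.085,0.295, 0.13,0.209,0.085,0.295]'
python3 - <<'E'
from h import *
im,d,K,T=cam("wrist"); cv2.imwrite("pics/w2.png",im); s=r.sense(); print(s["position"],s["tcp_rot"],jig(s["position"]))
im,d,K,T=cam("scene"); cv2.imwrite("pics/s2.png",cv2.resize(im[60:260,200:380],None,fx=3,fy=3))
E
```

```text
time_s: 4.15
position: [0.5729, 0.2129, 0.0867]
tcp_rot: [0.694, -3.063, 0.001]
ft_force: [-1.0, -0.9, -0.2]
grip_width: 0.0229
grip_force: 30.0
[0.57276832 0.21223075 0.0867645 ] [ 6.92417161e-01 -3.06272376e+00  1.84093252e-03] [-0.01731096 -0.00084587  0.0867645 ]
```

View pics/s2.png

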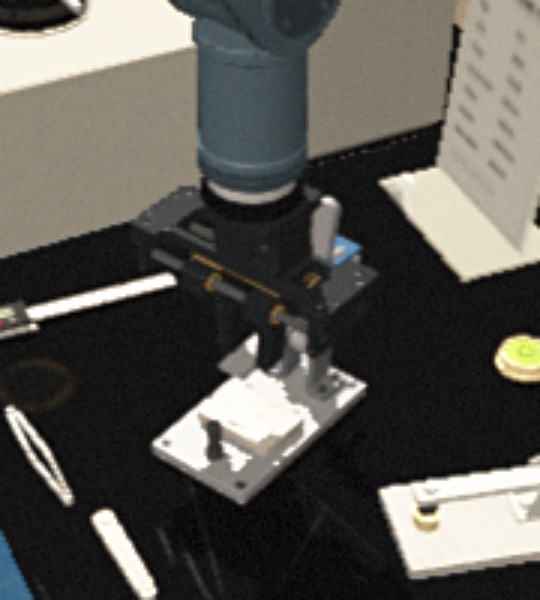

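The picture shows the plate held above the block, with the gripper clear of the open leaf. Placing it now.

```bash
python3 -m pendant '[0.002,0.001,-0.04,0, 0.002,0.001,-0.054,0, 0.002,0.001,-0.0575,0, 0.002,0.001,-0.0595,0, 0.002,0.001,-0.0595,0]'; python3 -m pendant '[0,0,0,0, 0,0,0,0, 0,0,0.02,0, 0,0,0.07,0, -0.02,-0.05,0.08,0]' 0
```

```text
time_s: 4.88
position: [0.5761, 0.2152, 0.0284]
tcp_rot: [-0.695, 3.063, 0.0]
ft_force: [0.1, -0.4, -1.1]
grip_width: 0.023
grip_force: 30.0
time_s: 5.5
position: [0.559, 0.1697, 0.1124]
tcp_rot: [-0.702, 3.052, 0.005]
ft_force: [0.5, -1.6, -0.3]
grip_width: 0.0443
grip_force: 0.0
```

```bash
python3 -m pendant '[0,-0.04,0,-0.15, 0,-0.08,0,-0.33, -0.005,-0.12,0,-0.51, -0.01,-0.16,-0.01,-0.69, -0.013,-0.203,-0.04,-0.87, -0.013,-0.203,-0.05,-0.9, -0.013,-0.203,-0.05,-0.9]'
python3 - <<'E'
from h import *
im,d,K,T=cam("wrist"); s=r.sense(); print(s["position"],s["tcp_rot"])
g=cv2.cvtColor(im,cv2.COLOR_BGR2GRAY); c,_=cv2.findContours((g>110).astype(np.uint8),0,2)
for q in c:
    if 400<cv2.contourArea(q)<6000:
        w=np.array([ray(u,v,K,T,.006)[:2] for u,v in q[:,0]])*1000; R=cv2.minAreaRect(w.astype(np.float32)); print(q[:,0].mean(0),R)
# stack check from top cam
im,d,K,T=cam("top"); P=pts(d,K,T); Q=jig(P); m=(abs(Q[...,0]+.015)<.04)&(abs(Q[...,1])<.045)&(Q[...,2]>.027)&(Q[...,2]<.034)
q=Q[m]; print(len(q),q[:,2].mean(),q.mean(0),cv2.minAreaRect((q[:,:2]*1000).astype(np.float32)))
m=(abs(Q[...,0]+.015)<.04)&(abs(Q[...,1])<.045)&(Q[...,2]>.0215)&(Q[...,2]<.0265);q=Q[m];print("blk",cv2.minAreaRect((q[:,:2]*1000).astype(np.float32)))
E
```

```text
time_s: 6.38
position: [0.5426, -0.037, 0.0579]
tcp_rot: [-0.704, -3.061, -0.001]
ft_force: [-0.2, 0.4, -0.3]
grip_width: 0.0441
grip_force: 0.0
[ 0.5431806  -0.03646266  0.05832812] [7.02018125e-01 3.06158267e+00 2.09828659e-03]
[109.17763158 322.98684211] ((543.6622314453125, -217.1717071533203), (123.9537582397461, 41.960914611816406), 62.76744842529297)
[481.32692308 272.11538462] ((637.2362060546875, 87.05848693847656), (67.73675537109375, 29.344867706298828), 36.76616668701172)
[279.04166667 214.5       ] ((543.5485229492188, -35.381507873535156), (24.556406021118164, 52.39106750488281), 64.70420837402344)
[ 25.67045455 196.77272727] ((439.28668212890625, -188.41786193847656), (33.898780822753906, 28.920225143432617), 28.048912048339844)
[161.71782178 200.32178218] ((487.3785400390625, -101.05358123779297), (12.441228866577148, 87.1616439819336), 87.34208679199219)
[537.75  95.  ] ((538.0742797851562, 147.39393615722656), (21.17563247680664, 44.419776916503906), 79.06230926513672)
[407.175       43.74166667] ((468.1614685058594, 82.19436645507812), (90.01848602294922, 3.365325689315796), 87.14411163330078)
164 0.029774125042389542 [-0.0144543   0.00083302  0.02977413] ((-13.47523307800293, 0.17679214477539062), (70.94212341308594, 52.277183532714844), 86.72061920166016)
blk ((-20.375308990478516, 0.8784523010253906), (73.8987808227539, 64.71730041503906), 89.33628845214844)
```

```bash
python3 -m pendant '[0.001,0.001,-0.035,0.01, 0.001,0.001,-0.05,0.01, 0.001,0.001,-0.0555,0.01, 0.001,0.001,-0.0555,0.01]'; python3 -m pendant '[0,0,0,0, 0,0,0,0, 0,0,0,0]' -1;  python3 -m pendant '[0,0.02,0.05,0.1, 0,0.05,0.09,0.25, 0.005,0.09,0.09,0.43, 0.01,0.13,0.09,0.6, 0.015,0.17,0.09,0.76, 0.025,0.21,0.09,0.89, 0.03,0.249,0.09,0.89, 0.03,0.249,0.09,0.89]'
```

```text
time_s: 6.98
position: [0.5438, -0.0368, 0.0025]
tcp_rot: [0.691, 3.064, 0.0]
ft_force: [-0.2, -0.2, -0.5]
grip_width: 0.0441
grip_force: 0.0
time_s: 7.35
position: [0.544, -0.037, 0.0027]
tcp_rot: [0.691, 3.064, 0.0]
ft_force: [-0.8, -0.1, 3.7]
grip_width: 0.0232
grip_force: 30.0
time_s: 8.35
position: [0.573, 0.2165, 0.092]
tcp_rot: [-0.703, 3.061, 0.004]
ft_force: [0.5, -1.2, 0.4]
grip_width: 0.0233
grip_force: 30.0
```

```bash
python3 -m pendant '[0.001,-0.002,-0.02,0, 0.001,-0.002,-0.04,0]';  python3 -m pendant '[0,0,-0.012,0, 0,0,-0.0155,0, 0,0,-0.0155,0]'
```

```text
time_s: 8.6
position: [0.5743, 0.2076, 0.0504]
tcp_rot: [0.691, -3.063, 0.002]
ft_force: [-0.5, -0.6, -0.7]
grip_width: 0.0234
grip_force: 30.0
time_s: 8.98
position: [0.5746, 0.2098, 0.0364]
tcp_rot: [0.695, -3.064, 0.0]
ft_force: [0.2, 0.0, -0.2]
grip_width: 0.0228
grip_force: 30.0
```

```bash
python3 -m pendant '[0.001,0.004,0,0, 0.001,0.0045,-0.0015,0, 0.001,0.0045,-0.0018,0]';  python3 -m pendant '[0,0,0,0, 0,0,0,0, 0,0,0.02,0, 0,0,0.07,0, -0.02,-0.05,0.08,0, -0.02,-0.05,0.08,0]' 0
```

```text
time_s: 9.35
position: [0.5756, 0.2148, 0.035]
tcp_rot: [-0.696, 3.063, 0.0]
ft_force: [-1.0, -1.2, -0.6]
grip_width: 0.0232
grip_force: 30.0
time_s: 10.1
position: [0.5558, 0.1599, 0.1172]
tcp_rot: [-0.686, 3.064, -0.003]
ft_force: [0.8, 0.2, 0.4]
grip_width: 0.0441
grip_force: 0.0
```

```bash
python3 -m pendant '[-0.018,-0.05,0,0.04, -0.036,-0.1,0,0.04, -0.054,-0.15,0,0.04, -0.072,-0.2,0,0.04, -0.09,-0.25,0,0.04, -0.108,-0.305,-0.02,0.04, -0.126,-0.355,-0.04,0.04, -0.126,-0.355,-0.055,0.04]'; python3 -m pendant '[0,0,0,0, 0,0,0,0]'
python3 - <<'E'
from h import *
im,d,K,T=cam("wrist"); s=r.sense(); print(s["position"],s["tcp_rot"])
g=cv2.cvtColor(im,cv2.COLOR_BGR2GRAY); c,_=cv2.findContours((g>110).astype(np.uint8),0,2)
for q in c:
    if 400<cv2.contourArea(q)<6000:
        w=np.array([ray(u,v,K,T,.006)[:2] for u,v in q[:,0]])*1000; R=cv2.minAreaRect(w.astype(np.float32)); print(q[:,0].mean(0),R)
im,d,K,T=cam("top"); P=pts(d,K,T); Q=jig(P); m=(abs(Q[...,0]+.015)<.04)&(abs(Q[...,1])<.045)&(Q[...,2]>.033)&(Q[...,2]<.04)
q=Q[m]; print(len(q),q[:,2].mean(),q.mean(0),cv2.minAreaRect((q[:,:2]*1000).astype(np.float32)))
im,d,K,T=cam("scene"); P=pts(d,K,T); b,Q=foot(P); a,k,s,p,c=b
m=(abs(s-.075)<.007)&(abs(Q[:,1]+.004)<.007)&(p>0); print(a,k,np.median(p[m]),np.percentile(p[m],[10,90]),m.sum())
E
```

```text
time_s: 11.1
position: [0.4281, -0.1948, 0.0598]
tcp_rot: [0.744, -3.052, 0.003]
ft_force: [-0.0, 1.1, 0.5]
grip_width: 0.0443
grip_force: 0.0
time_s: 11.35
position: [0.4308, -0.189, 0.0604]
tcp_rot: [-0.76, 3.047, 0.0]
ft_force: [-0.3, 0.2, 0.1]
grip_width: 0.0439
grip_force: 0.0
[ 0.4308436  -0.18911922  0.06048364] [-7.60171647e-01  3.04676095e+00 -1.41343390e-04]
[520.26086957 319.30434783] ((404.5343322753906, 26.23382568359375), (29.387958526611328, 43.22172546386719), 29.89434051513672)
[443.10606061 310.92424242] ((431.8253173828125, -46.97439193725586), (10.91390323638916, 47.22481918334961), 28.041942596435547)
[272.18181818 222.72727273] ((429.82183837890625, -195.48707580566406), (52.102378845214844, 25.122182846069336), 28.037260055541992)
124 0.03614019985254975 [-0.01412097  0.00065701  0.0361402 ] ((-13.597076416015625, 0.5721712112426758), (23.706161499023438, 50.11768341064453), 89.84368133544922)
  return _methods._mean(a, axis=axis, dtype=dtype,
  ret = ret.dtype.type(ret / rcount)
Traceback (most recent call last):
IndexError: index -1 is out of bounds for axis 0 with size 0
```

The two-plate stack is centred and flat, with its top at 36 mm. Picking the third plate.

```bash
python3 -m pendant '[-0.001,-0.0065,-0.035,0, -0.001,-0.0065,-0.052,0, -0.001,-0.0065,-0.058,0, -0.001,-0.0065,-0.058,0]'; python3 -m pendant '[0,0,0,0, 0,0,0,0, 0,0,0,0]' -1;  python3 -m pendant '[0,0,0.05,0, 0.02,0.055,0.095,-0.04, 0.04,0.11,0.095,-0.04, 0.06,0.165,0.095,-0.04, 0.08,0.22,0.095,-0.04, 0.1,0.275,0.095,-0.04, 0.12,0.33,0.095,-0.04, 0.14,0.38,0.095,-0.04]';python3 -m pendant '[0,0,0,0, 0,0,0,0]'
```

```text
time_s: 12.0
position: [0.4286, -0.1967, 0.0019]
tcp_rot: [0.757, -3.049, -0.0]
ft_force: [-0.1, 0.1, -0.4]
grip_width: 0.044
grip_force: 0.0
time_s: 12.38
position: [0.4289, -0.1971, 0.0023]
tcp_rot: [-0.756, 3.048, -0.001]
ft_force: [-0.1, 0.4, 5.2]
grip_width: 0.0232
grip_force: 30.0
time_s: 13.38
position: [0.5688, 0.1852, 0.0969]
tcp_rot: [-0.696, 3.063, 0.0]
ft_force: [1.4, -0.1, -0.2]
grip_width: 0.0231
grip_force: 30.0
time_s: 13.62
position: [0.5681, 0.1821, 0.0965]
tcp_rot: [0.695, -3.063, 0.001]
ft_force: [0.4, -1.2, -0.1]
grip_width: 0.0233
grip_force: 30.0
```

```bash
python3 -m pendant '[0.0075,0.0325,0,0, 0.0075,0.0325,-0.035,0, 0.0075,0.0325,-0.05,0, 0.0075,0.0325,-0.0565,0, 0.0075,0.0325,-0.0565,0]'
```

```text
time_s: 14.25
position: [0.5762, 0.2145, 0.0405]
tcp_rot: [0.693, -3.064, 0.001]
ft_force: [0.4, 1.4, -0.1]
grip_width: 0.0231
grip_force: 30.0
```

```bash
python3 -m pendant '[0,0,-0.0012,0, 0,0,-0.0012,0]';  python3 -m pendant '[0,0,0,0, 0,0,0,0, 0,0,0.02,0, 0,0,0.07,0, -0.02,-0.06,0.11,0, -0.04,-0.12,0.15,0, -0.04,-0.16,0.2,0, -0.04,-0.16,0.2,0]' 0
python3 - <<'E'
from h import *
im,d,K,T=cam("top"); P=pts(d,K,T); Q=jig(P); m=(abs(Q[...,0]+.015)<.04)&(abs(Q[...,1])<.045)&(Q[...,2]>.039)&(Q[...,2]<.047)
q=Q[m]; print(len(q),q[:,2].mean(),q.mean(0),cv2.minAreaRect((q[:,:2]*1000).astype(np.float32)))
a=cv2.resize(im[130:240,190:300],(440,440),interpolation=2)
im,d,K,T=cam("scene"); P=pts(d,K,T); b,Q=foot(P); cv2.imwrite("pics/j3.png",np.hstack([a,cv2.resize(im[110:240,240:340],(339,440),interpolation=2)]))
if b:
    a,k,s,p,c=b; m=(abs(s-.075)<.007)&(p>.006); print(a,k,np.median(p[m]) if m.any() else 0,m.sum())
print(r.sense()["position"])
E
```

```text
time_s: 14.5
position: [0.5765, 0.2156, 0.0397]
tcp_rot: [-0.695, 3.063, 0.0]
ft_force: [-0.2, 0.5, -0.7]
grip_width: 0.0234
grip_force: 30.0
time_s: 15.5
position: [0.5372, 0.0527, 0.2429]
tcp_rot: [-0.688, 3.06, -0.001]
ft_force: [-0.1, 0.7, -0.1]
grip_width: 0.0441
grip_force: 0.0
129 0.0423405929290505 [-0.01108197  0.00154366  0.04234059] ((-12.146482467651367, 1.114954948425293), (52.44828796386719, 23.096298217773438), 1.4343370199203491)
1.739999999999997 [-0.00213151  0.00407151] 0.010705321818973722 18
[0.53740746 0.05419277 0.24160527]
```

View pics/j3.png

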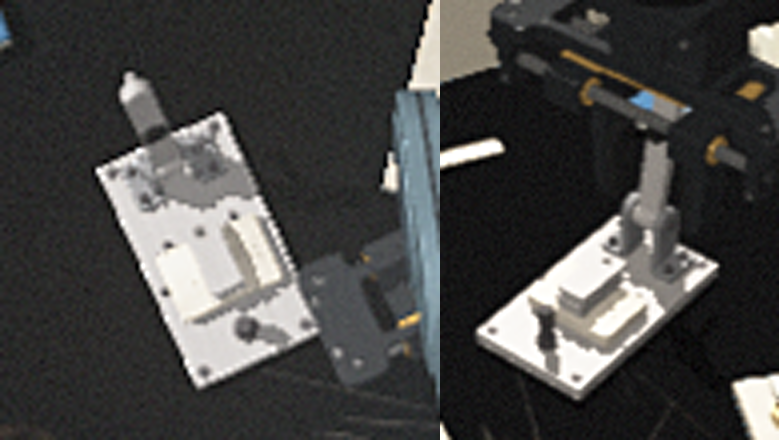

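The stack of three is square, with its top at 42 mm. Next I shut the fingers, go over the leaf and come down behind it.

```bash
python3 -m pendant '[0.03,0.042,0,0, 0.06,0.084,0,0, 0.09,0.126,0,0, 0.12,0.167,0,0, 0.157,0.218,0,0, 0.157,0.218,0,0]' -1; python3 -m pendant '[0,0,-0.04,0, 0,0,-0.075,0, 0,0,-0.075,0]'; python3 -c "
from h import *;s=r.sense();print(jig(s['position']),s['grip_width'],s['ft_force'])"
```

```text
time_s: 16.35
position: [0.6914, 0.2822, 0.2345]
tcp_rot: [0.708, -3.057, -0.006]
ft_force: [-0.2, -1.0, -0.7]
grip_width: 0.0004
grip_force: 0.0
time_s: 16.73
position: [0.6895, 0.2737, 0.1593]
tcp_rot: [0.695, -3.055, 0.001]
ft_force: [0.4, 0.6, -0.4]
grip_width: 0.0006
grip_force: 0.0
[0.11454173 0.0039115  0.15934174] 0.0005798806237274504 [ 0.42085864  0.551843   -0.35271328]
```

```bash
python3 -m pendant '[-0.013,-0.011,0.005,0, -0.024,-0.016,0.004,0, -0.0345,-0.0215,0.003,0, -0.048,-0.028,0.002,0, -0.0615,-0.0345,0,0, -0.076,-0.0415,-0.005,0, -0.0895,-0.048,-0.012,0, -0.0895,-0.048,-0.012,0]'; python3 -c "
from h import *;s=r.sense();print(jig(s['position']),s['ft_force'])
im,d,K,T=cam('scene');cv2.imwrite('pics/s4.png',cv2.resize(im[80:250,200:400],None,fx=3,fy=3))"
```

```text
time_s: 17.73
position: [0.6031, 0.2259, 0.1531]
tcp_rot: [-0.696, 3.063, 0.001]
ft_force: [0.1, -0.5, 0.0]
grip_width: 0.0005
grip_force: 0.0
[ 0.01597671 -0.00170381  0.1531379 ] [ 0.10028075 -0.46611448  0.03114329]
```

View pics/s4.png

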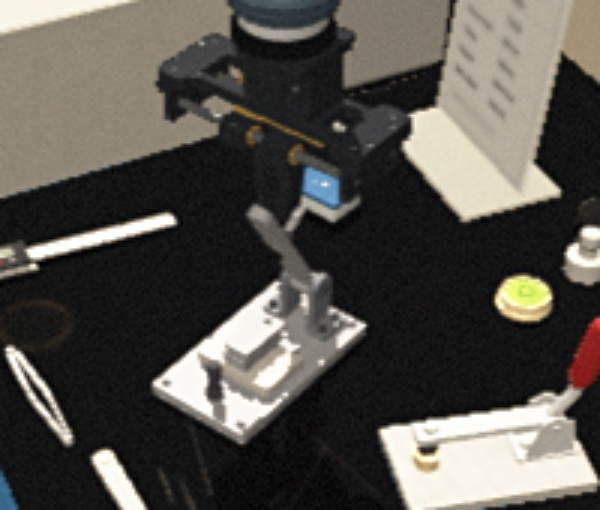

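The leaf is following the fingers and is past upright at about 1 rad. Continuing down the arc.

```bash
python3 -m pendant '[-0.013,-0.005,-0.013,0, -0.023,-0.01,-0.022,0, -0.0315,-0.014,-0.033,0, -0.039,-0.0175,-0.044,0, -0.044,-0.02,-0.055,0, -0.048,-0.022,-0.064,0, -0.051,-0.023,-0.074,0, -0.052,-0.0235,-0.08,0]'; python3 -m pendant '[0,0,0,0, 0,0,-0.003,0, 0,0,-0.006,0, 0,0,-0.009,0]'; python3 -c "
from h import *;s=r.sense();print(jig(s['position']),s['ft_force'])"
```

```text
time_s: 18.77
position: [0.5511, 0.2019, 0.0713]
tcp_rot: [0.695, -3.063, 0.0]
ft_force: [-0.6, -0.2, 0.7]
grip_width: 0.0004
grip_force: 0.2
time_s: 19.27
position: [0.5516, 0.2021, 0.063]
tcp_rot: [-0.695, 3.063, 0.0]
ft_force: [0.3, -0.3, 0.7]
grip_width: 0.0004
grip_force: 0.1
[-0.04075959 -0.00085432  0.063024  ] [ 0.25009035 -0.27698492  0.65030512]
```

```bash
python3 -m pendant '[0,0,-0.001,0, 0,0,-0.002,0, 0,0,-0.002,0]';python3 -m pendant '[0,0,-0.001,0, 0,0,-0.001,0]';python3 -m pendant '[0,0,-0.001,0, 0,0,-0.001,0]'
```

```text
time_s: 19.65
position: [0.5516, 0.202, 0.0611]
tcp_rot: [-0.695, 3.064, 0.0]
ft_force: [0.0, -0.9, 0.6]
grip_width: 0.0004
grip_force: 0.0
time_s: 19.9
position: [0.5516, 0.2021, 0.0607]
tcp_rot: [-0.695, 3.064, 0.0]
ft_force: [-2.4, -0.5, 6.8]
grip_width: 0.0004
grip_force: 2.8
time_s: 20.15
position: [0.5517, 0.202, 0.0604]
tcp_rot: [-0.695, 3.064, 0.0]
ft_force: [-4.0, -1.4, 12.9]
grip_width: 0.0006
grip_force: 6.6
```

Contact comes at tip height 60.5 mm, about 0.04 rad and above the 56 mm level position, so the foot is bearing on the stack. Pressing a little firmer and checking.

```bash
python3 -m pendant '[0,0,-0.001,0, 0,0,-0.0015,0, 0,0,-0.0015,0, 0,0,-0.0015,0]'; python3 -m pendant '[0,0,0,0, 0,0,0,0, 0,0,0,0, 0,0,0,0]'; python3 -c "
from h import *
im,d,K,T=cam('scene');cv2.imwrite('pics/s5.png',cv2.resize(im[80:250,200:400],None,fx=3,fy=3))"
```

```text
time_s: 20.65
position: [0.5517, 0.202, 0.0601]
tcp_rot: [0.695, -3.064, -0.001]
ft_force: [-8.2, -2.6, 25.0]
grip_width: 0.0005
grip_force: 12.6
time_s: 21.15
position: [0.5517, 0.202, 0.0601]
tcp_rot: [0.695, -3.064, -0.001]
ft_force: [-8.1, -2.3, 25.0]
grip_width: 0.0004
grip_force: 12.6
```

View pics/s5.png

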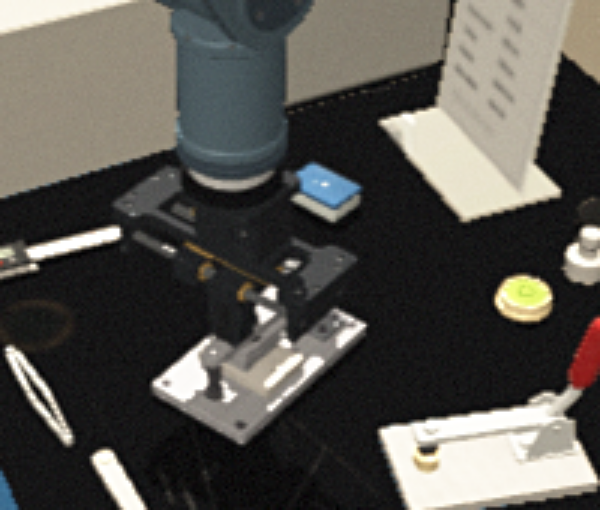

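The leaf is down on the stack, just above the post, held by a steady 25 N push, and the block is in place. Handing in.

```bash
python3 -c "
from station import r;print(r.finish_job())"
```

```text
the job is handed in; nothing more can be done
None
```

I stacked three packing plates on the block, swung the leaf down onto them and handed the job in at about 21 s, with the closed fingers pressing it at a steady 25 N; by tip height the leaf sat about 0.04 rad above level, but the hand-in returned no verdict.

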